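# Open the longer battery box by its press-and-slide lid

## Task

Open the longer of the two battery boxes so that the cells inside can be taken out: press down the black tab in its lid and, keeping it pressed, slide the lid along its rails toward the end where the tab's raised ridge stands, until it is fully open, then let go of it. Leave the shorter box shut.

Things in the scene. Friction and masses are not known exactly. Their poses are not given: they have to be found in the camera images.
- long_box: The LONG battery box: grey, fixed on the table, 200 mm long (its x), 92 wide (its y), lid top 51 and rail tops 55 mm above the table; it stands left or right in front of the robot, the short box on the other side. Origin: centre of its underside; z up. The lid opens toward its -x, roughly toward the robot, and then overhangs that end.
- long_box_pad (a point): Centre of the flat, faintly ribbed top (40 x 44 mm) of the long box's black release tab, in mid-lid, 60 mm above the table unpressed; it moves with tab and lid. Axes as the box's. On its -x side a ridge across the tab, 6 mm thick and 6 high, has its inner face 20 mm from this point: closed fingertips pressing on the flat can drag the tab and pull on the ridge.
- long_box_lid (a joint): How far the long box's lid is slid open, m: 0 shut, 0.075 fully open (stop). It slides with light friction (1 to 2 N), carries the tab and stays where it is left. Until the tab is pressed a catch holds it within about 2 mm of shut.
- long_box_tab (a joint): How far the long box's tab is pressed down, m: 0 up, 0.008 fully down (stop). Spring: about 2 N at the start, 6 N fully down. The lid is free once the tab is more than 5 mm down; after some 20 mm of sliding the tab is past the catch and may come up. It springs up when let go.
- short_box_lid (a joint): How far the lid of the SHORT box is slid open, m: 0 shut; it must stay shut. The short box has the same make, width, height and tab as the long one but is only 140 mm long.

How it is judged:
On the way:
1. the long box's tab is pressed down at least 4 mm while its lid is still shut (within 8 mm) (value of joint long_box_tab above 0.004 m and value of joint long_box_lid below 0.008 m), for 0.02 s.
At the end, for the whole second after the job is handed in: The long box's lid is slid open at least 60 mm of its 75 mm and at rest, its tab has sprung up again (pressed less than 3 mm), and the short box's lid is shut (less than 10 mm open) (value of joint long_box_lid above 0.06 m and velocity of joint long_box_lid between -0.01 and 0.01 m/s and value of joint long_box_tab below 0.003 m and value of joint short_box_lid below 0.01 m); the robot touches nothing.
It fails at once if the short box's lid is slid open (more than 10 mm) (value of joint short_box_lid above 0.01 m).
It also fails if it takes over 32 s, if anything falls off the work surface, if the arm or the gripper's body presses on something with over 40 N, if the wrist force passes 120 N, or if a joint passes its speed limit or range.

## Robot

A 6-joint arm with a two-finger parallel gripper is mounted at the origin on the work surface; the furniture and walls round the work are solid. World frame = base frame: x ahead of the robot, y to its left, z up, the work surface at z = 0. Lengths are in m, angles in rad, forces in N, time in s.
With the tool pointing down it reaches from about 0.3 to 0.875 m from the base axis. Payload 6.4 kg.
Tool frame: the origin (TCP) lies at the very end of the fingers, on their centre line; the grasp point (between the pads) lies 19 mm behind it (env.pinch_z is the z of the grasp point in the tool frame, in m); z points along the fingers, y is the direction in which the jaws open and shut (so a half turn about z gives the same grasp; the last joint's range is limited). The gripper opens to 85 mm and grips with 20 to 120 N. Pads are 22 mm wide; open, the fingers measure 114 mm over their backs; the gripper's body (76 mm by 85 mm) begins 54 mm behind the grasp point. The pads swing forward as they close: fully open they stand 13 mm farther back than shut.
Start: joints at [-1.399, 0.181, 1.607, -0, 1.354, -0.206], TCP at [0.212, -0.534, 0.231] pointing down, gripper open.
Joint ranges: [-2.99, 2.99], [-0.89, 2.07], [0.3, 2.58], [-1.14, 4.28], [0, 2.63], [-3.12, 3.12]. Speed limits (rad/s): [2.57, 2.57, 3.01, 3.14, 3.14, 3.14].

## Interface

Orientations are given as a unit quaternion [x, y, z, w].
In Python, from bench import env gives the robot as it stands.
- The arm moves only by the tool step_arm, never from a script. Its argument "series" is a list of rows, each a list of 7 numbers: the shift along the world's x, y, z in units of 0.15 m (1.0 is 0.15 m), then the turn, a rotation vector about the world's x, y, z in units of 180 degrees (1.0 is 180 degrees), then the opening, from -1 (shut) to 1 (fully open), so that 0 is half open. In form: [[x, y, z, wx, wy, wz, gripper], ...]. A call has 1 to 20 rows; each row is the pose to reach, as a shift and turn from the pose commanded when the call began, turning the shorter way round; what a row does not reach only later rows make up. A row lasts 1/12 s, in which the tool goes at most 41.7 mm and 7.16 degrees, less where a joint would pass 70% of its speed; a pose out of reach is approached as far as the arm can. A call with a number of a shift or a turn outside -1 to 1 is refused whole. A call with a gripper value outside its range is refused whole. The fingers move at their own pace and stop on an object; "force" is the grip in N (left out, the last holds). Time passes only in rows, so rows that repeat a pose let the fingers close. It gives the time, the measured TCP pose, the force and the opening at its end, in the units of the state.
- env.state(): the state, without advancing time (a new reading comes with each control period).
- env.capture(name): name is "scene" or "side" or "wrist"; returns (picture, depth): 480x640x3 uint8, red, green, blue; 480x640 float32, m along the optical axis (not along the pixel's ray), 0 where there is no reading.
- env.camera_model(name): a dict with "K" (3x3 intrinsics, pixels), "k1" (the pictures are not rectified: a ray, as slopes to the right and down, at radius r is drawn at 1 + k1 r^2 times it, then the intrinsics apply), "R" (3x3) and "t" (3): a world point X has camera coordinates R X + t. Camera axes: x right, y down, z forward; pixel columns grow to the right and rows downward; lengths in m; the calibration is good to about 2 mm. A picture is of the moment at which its call begins: read the wrist's pose just before it. camera_model takes no time and is no camera call; for the wrist camera it gives the pose at the moment of the call.
- env.sign_off(): hands the job in, once; it reports no verdict.
The state is a dict: "time": time; "joint_positions": joint angles; "qd": joint speeds; "effort": joint torques, N m; "ee_pos": TCP position; "tool_rot": TCP orientation; "ft_force": force on the tool from outside, world axes, zero at the start; "moment": the same for the moment, N m; "grip_width": opening from 0.0 (shut) to 1.0 (fully open).
Only numpy, scipy, OpenCV 4.12 (cv2) and the standard library are available. Lean on these libraries where they do the work, as an engineer would, in place of code of your own. Each camera call takes 0.05 s, during which the arm holds its last target.

## Working session

There is one attempt and no reset: what is moved stays moved. The work goes in short steps, Python scripts to look and compute and a tool call to move; the robot and the scene stay as the last step left them, time stands still between calls to the robot, and variables do not carry over. Pictures are saved under pics/ and viewed, and the job is handed in when it is done.

Besides the shell and the picture viewer there is one more tool, called after "Request:" by a JSON object that holds its "name" and its "arguments". step_arm: Moves the arm, as the interface text tells. Its arguments: {"type":"object","properties":{"series":{"type":"array","items":{"type":"array","items":{"type":"number"}}},"force":{"type":"number"}},"required":["series"]}

```bash
mkdir -p pics
python3 - <<'E'
from bench import env
import cv2,numpy as np
for n in("scene","side"):
    m=env.camera_model(n)
    p,d=env.capture(n); cv2.imwrite(f"pics/{n}0.png",p[:,:,::-1]); np.savez(f"{n}0.npz",p=p,d=d,**m)
    print(n,m)
print(env.state())
E
```

```text
scene {'K': array([[621.39049899,   0.        , 310.07283023],
       [  0.        , 621.39049899, 237.51226581],
       [  0.        ,   0.        ,   1.        ]]), 'k1': -0.1215359521043222, 'R': array([[-0.89345093, -0.4491228 ,  0.00584348],
       [-0.22092759,  0.42809504, -0.87631366],
       [ 0.39107088, -0.78423424, -0.48170553]]), 't': array([0.49201517, 0.20792397, 0.90874074])}
side {'K': array([[463.0511277 ,   0.        , 319.92871438],
       [  0.        , 463.0511277 , 245.69701742],
       [  0.        ,   0.        ,   1.        ]]), 'k1': -0.03146604708160326, 'R': array([[-0.99940723, -0.03162198,  0.01361056],
       [-0.02961246,  0.58797736, -0.80833516],
       [ 0.01755846, -0.80825904, -0.58856522]]), 't': array([0.57105533, 0.04886962, 0.86005956])}
{'time': 0.1, 'joint_positions': array([-1.39934659e+00,  1.81437051e-01,  1.60788675e+00,  2.57707846e-05,
        1.35376877e+00, -2.06337207e-01]), 'qd': array([-0.00105868, -0.0025887 , -0.00101992, -0.00092863, -0.00045876,
        0.00237076]), 'effort': array([-1.77006518e-04, -4.45884633e+01, -3.52233517e+01, -2.37648346e-04,
        4.13359536e-03,  1.09223163e-05]), 'ee_pos': array([ 0.21201879, -0.53397635,  0.2305012 ]), 'tool_rot': array([ 9.82212858e-01,  1.87769376e-01,  2.56605471e-05, -7.49625350e-04]), 'ft_force': array([ 0.30552953,  0.39577701, -0.15857429]), 'moment': array([ 0.04206922, -0.02157518,  0.04624242]), 'grip_width': 0.9950817366400524}
```

View pics/scene0.png

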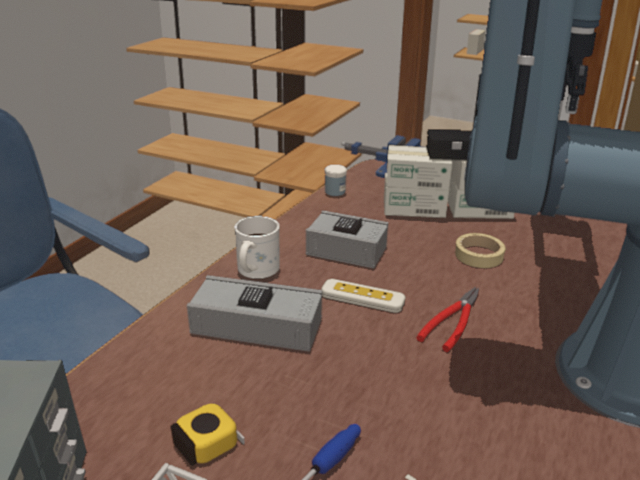

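View pics/side0.png

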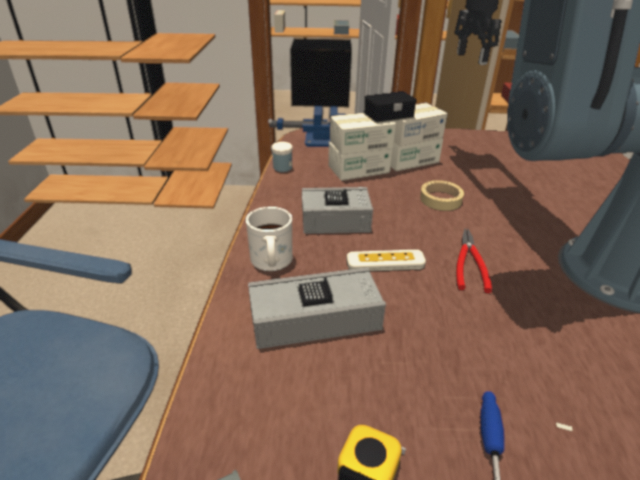

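The long box is the nearer one, with its tab at scene pixel (255,297) and side pixel (316,292). The short box is behind it at (347,225) and (336,198). Next I'll measure both.

```bash
cat > h.py <<'E'
import numpy as np,cv2
def und(m,uv):
    K=m['K'];k1=float(m['k1']);uv=np.atleast_2d(uv).astype(float)
    return cv2.undistortPoints(uv.reshape(-1,1,2),np.array(K),np.array([k1,0,0,0,0.])).reshape(-1,2)
def plane(m,uv,z):
    r=np.c_[und(m,uv),np.ones(len(np.atleast_2d(uv)))]@m['R']; C=-m['R'].T@m['t']
    return C+r*((z-C[2])/r[:,2])[:,None]
def cloud(m,d):
    v,u=np.nonzero(d>0); n=und(m,np.c_[u,v]); z=d[v,u]
    X=(np.c_[n,np.ones(len(n))]*z[:,None]-m['t'])@m['R']
    return u,v,X
E
python3 - <<'E'
from h import *
for n,roi in(("scene",(180,265,335,350)),("side",(240,262,395,350))):
    m=np.load(n+"0.npz");p,d=m['p'],m['d']
    u,v,X=cloud(m,d)
    P=p[v,u].astype(int)
    s=(u>roi[0])&(u<roi[2])&(v>roi[1])&(v<roi[3])
    top=s&(X[:,2]>.042)&(X[:,2]<.064)
    r=cv2.minAreaRect((X[top,:2]*1000).astype(np.float32)); print(n,"top rect",r,np.median(X[top,2]))
    blk=s&(P.max(1)<60)
    print(" black px",blk.sum(),u[blk].mean(),v[blk].mean(), X[blk].mean(0),X[blk].min(0),X[blk].max(0))
    mask=(p.max(2)<60).astype(np.uint8); mm=np.zeros_like(mask);mm[roi[1]:roi[3],roi[0]:roi[2]]=mask[roi[1]:roi[3],roi[0]:roi[2]]
    c=max(cv2.findContours(mm,0,1)[0],key=cv2.contourArea); b=cv2.minAreaRect(c); print(b,plane(m,cv2.boxPoints(b),.06).round(4).tolist(),plane(m,[b[0]],.06))
    x0,y0,x1,y1=roi
    cv2.imwrite(f"pics/{n}z.png",cv2.resize(p[y0:y1,x0:x1,::-1],None,fx=5,fy=5,interpolation=cv2.INTER_CUBIC))
E
```

```text
scene top rect ((581.839111328125, 119.9332275390625), (202.32801818847656, 153.90301513671875), 13.40676498413086) 0.05079106309009337
 black px 302 257.94039735099335 300.2582781456954 [0.56447897 0.15647354 0.05845502] [0.54782422 0.12383619 0.04976367] [0.59899914 0.17477199 0.06705464]
((255.87734985351562, 300.8207702636719), (18.818395614624023, 36.125823974609375), 74.05460357666016) [[0.5994, 0.1661, 0.06], [0.5646, 0.1159, 0.06], [0.532, 0.1566, 0.06], [0.566, 0.2038, 0.06]] [[0.56533508 0.16129275 0.06      ]]
side top rect ((582.349609375, 119.4155044555664), (199.6143341064453, 151.86878967285156), 13.90206527709961) 0.052155233543970475
 black px 296 317.72972972972974 295.6689189189189 [0.57054036 0.15772153 0.05995437] [0.55007151 0.12474649 0.05176756] [0.59905595 0.17409505 0.06779102]
((315.35931396484375, 293.9137878417969), (22.559385299682617, 29.44388771057129), 76.50426483154297) [[0.6015, 0.1379, 0.06], [0.5571, 0.1191, 0.06], [0.5482, 0.1698, 0.06], [0.5904, 0.1866, 0.06]] [[0.57434995 0.15412476 0.06      ]]
```

View pics/scenez.png

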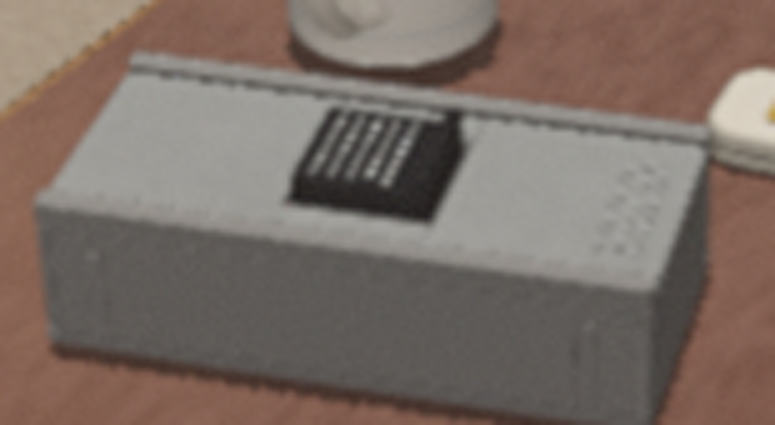

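View pics/sidez.png

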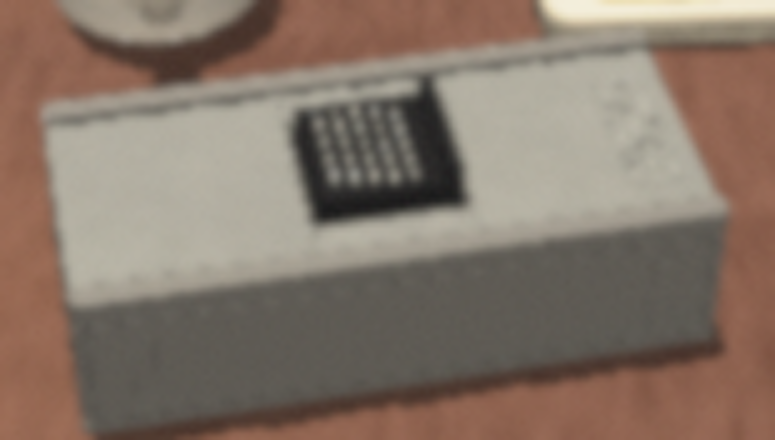

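Run:
```python
from h import *
C={"scene":[(206.4,276),(187.4,304.8),(311,322.6),(321.6,290.5)],"side":[(248.7,283.3),(254,322.5),(385,303.7),(368.5,269.5)]}
for n in C:
    m=np.load(n+"0.npz");p,d=m['p'],m['d']
    q=plane(m,C[n],.055)[:,:2]; print(n,(q*1000).round(1).tolist(),"c",q.mean(0).round(4))
    ax=(q[0]+q[1]-q[2]-q[3]);print(" yaw",np.degrees(np.arctan2(ax[1],ax[0])),np.linalg.norm(ax)/2)
    # lid corners from depth
    mask=np.zeros(d.shape,np.uint8);cv2.fillPoly(mask,[np.round(C[n]).astype(np.int32)],1)
    u,v,X=cloud(m,d); s=(mask[v,u]>0)&(X[:,2]>.044)&(X[:,2]<.058)
    print(" depth",cv2.minAreaRect((X[s,:2]*1000).astype(np.float32)),np.median(X[s,2]))
# tab ridge: zoom points of flat corners, side & scene
for n,o,pts in(("scene",(180,265),[(333,107),(465,112),(435,220),(290,200)]),("side",(240,262),[(296,122),(428,82),(465,205),(315,222)])):
    m=np.load(n+"0.npz"); uv=np.array(pts)/5+o
    print(n,(plane(m,uv,.06)*1000).round(1)[:,:2].tolist(),(plane(m,uv,.051)*1000).round(1)[:,:2].tolist())
```

```text
scene [[681.6, 130.6], [659.3, 214.5], [465.7, 166.6], [489.4, 80.9]] c [0.574  0.1481]
 yaw 14.206169147672263 0.1989422870168629
 depth ((575.6639404296875, 145.69482421875), (200.6678924560547, 98.19219970703125), 14.206815719604492) 0.05081341327193856
side [[681.4, 128.5], [660.4, 214.0], [468.1, 165.8], [488.8, 84.3]] c [0.5747 0.1482]
 yaw 13.505568275709946 0.19795401296185752
 depth ((574.7705688476562, 147.91592407226562), (198.70965576171875, 90.8255615234375), 13.241239547729492) 0.05206105551238613
scene [[600.0, 132.8], [560.4, 115.6], [538.7, 172.4], [584.2, 183.9]] [[607.6, 121.3], [567.3, 103.9], [545.3, 161.6], [591.5, 173.3]]
side [[600.3, 137.9], [559.5, 116.5], [547.1, 173.1], [591.6, 182.6]] [[601.1, 127.6], [559.5, 105.8], [546.9, 163.5], [592.3, 173.1]]
```

Both views agree: box centre is about (0.5745, 0.148) with yaw 14°, and the pad is at about (0.575, 0.150). I'll move toward it with the fingers shut.

Request:
{"name": "step_arm", "arguments": {"series": [[0.48,0.92,0,0,0,-0.043,-1],[0.48,0.92,0,0,0,-0.043,-1],[0.48,0.92,0,0,0,-0.043,-1],[0.48,0.92,0,0,0,-0.043,-1],[0.48,0.92,0,0,0,-0.043,-1]], "force": 40}}

```text
time: 0.52
ee_pos: [0.2861, -0.3914, 0.2306]
tool_rot: [0.992, 0.123, 0.0, -0.002]
ft_force: [0.3, 0.3, 0.2]
grip_width: 0.297
```

Request:
{"name": "step_arm", "arguments": {"series": [[0.48,0.91,0,0,0,0,-1],[0.48,0.91,0,0,0,0,-1],[0.48,0.91,0,0,0,0,-1],[0.48,0.91,0,0,0,0,-1],[0.48,0.91,0,0,0,0,-1]]}}

```text
time: 0.93
ee_pos: [0.3576, -0.2557, 0.2309]
tool_rot: [0.992, 0.123, 0.0, -0.001]
ft_force: [-0.2, 1.1, 0.4]
grip_width: 0.002
```

Request:
{"name": "step_arm", "arguments": {"series": [[0.48,0.91,0,0,0,0,-1],[0.48,0.91,0,0,0,0,-1],[0.48,0.91,0,0,0,0,-1],[0.48,0.91,0,0,0,0,-1],[0.48,0.91,0,0,0,0,-1]]}}

```text
time: 1.35
ee_pos: [0.4296, -0.1198, 0.2312]
tool_rot: [0.992, 0.123, 0.0, -0.001]
ft_force: [0.1, 0.1, 0.5]
grip_width: -0.003
```

Request:
{"name": "step_arm", "arguments": {"series": [[0.48,0.91,0,0,0,0,-1],[0.48,0.91,0,0,0,0,-1],[0.48,0.91,0,0,0,0,-1],[0.48,0.91,0,0,0,0,-1],[0.48,0.91,0,0,0,0,-1]]}}

```text
time: 1.77
ee_pos: [0.5018, 0.0162, 0.2311]
tool_rot: [0.992, 0.123, 0.0, -0.001]
ft_force: [0.0, 0.2, -0.4]
grip_width: -0.002
```

Request:
{"name": "step_arm", "arguments": {"series": [[0.49,0.89,0,0,0,0,-1],[0.49,0.89,0,0,0,0,-1],[0.49,0.89,0,0,0,0,-1],[0.49,0.89,0,0,0,0,-1],[0.49,0.89,-0.9,0,0,0,-1],[0.49,0.89,-0.9,0,0,0,-1],[0.49,0.89,-0.9,0,0,0,-1],[0.49,0.89,-0.9,0,0,0,-1],[0.49,0.89,-0.9,0,0,0,-1]]}}

```text
time: 2.52
ee_pos: [0.5706, 0.1452, 0.0922]
tool_rot: [0.993, 0.121, -0.004, -0.0]
ft_force: [-0.0, -0.0, 0.0]
grip_width: 0.002
```

Run:
```python
from bench import env
import cv2,numpy as np
s=env.state();print(s['ee_pos'],s['tool_rot'],s['ft_force'])
p,d=env.capture("side");q,_=env.capture("scene")
a=cv2.resize(p[200:350,230:400],None,fx=3,fy=3);b=cv2.resize(q[210:360,170:340],None,fx=3,fy=3)
im=np.hstack([a,b])[:,:,::-1];cv2.imwrite("pics/c1.png",cv2.resize(im,(800,353)))
```

```text
[0.57061326 0.14517315 0.09216926] [ 9.92686414e-01  1.20640853e-01 -4.40993954e-03 -1.45922777e-04] [-0.01020741 -0.03435686  0.01982752]
```

View pics/c1.png

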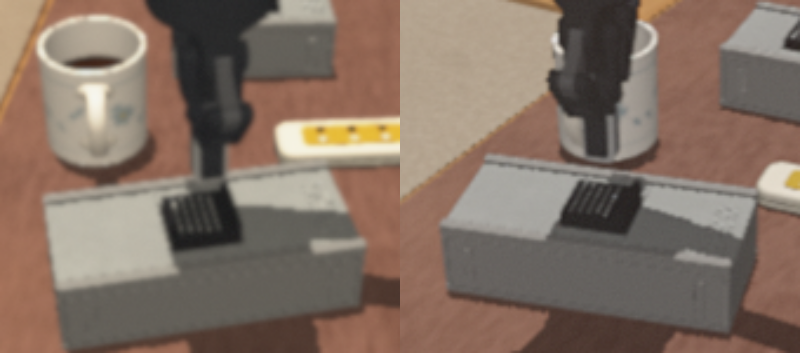

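Run:
```python
from bench import env
import cv2,numpy as np
s=env.state();print(s)
p,d=env.capture("wrist");cv2.imwrite("pics/w1.png",p[:,:,::-1])
m=env.camera_model("wrist"); np.savez("w1.npz",p=p,d=d,**m);print(m)
for n in("side","scene"):
    m=env.camera_model(n); x=m['R']@s['ee_pos']+m['t']; x=x[:2]/x[2]; x*=1+m['k1']*(x@x); print(n,m['K'][:2,:2]@x+m['K'][:2,2])
```

```text
{'time': 2.6167, 'joint_positions': array([ 4.83675668e-02,  3.68993730e-01,  1.66279826e+00, -2.24565355e-04,
        1.10839964e+00,  1.37742294e+00]), 'qd': array([ 0.00477199, -0.03885939, -0.02711433,  0.00208342, -0.00426586,
        0.00168481]), 'effort': array([ 6.07298920e-02, -4.65379322e+01, -2.83938217e+01, -5.22234652e-03,
        8.43697018e-02, -9.25489410e-03]), 'ee_pos': array([0.57488088, 0.14570105, 0.09776055]), 'tool_rot': array([9.92697772e-01, 1.20626004e-01, 6.91393217e-04, 1.51007318e-04]), 'ft_force': array([ 0.67590877, -0.24710772,  0.71643622]), 'moment': array([0.02500473, 0.01303213, 0.02106245]), 'grip_width': -0.004370185569618247}
{'K': array([[356.82013247,   0.        , 317.26016886],
       [  0.        , 356.82013247, 234.87178749],
       [  0.        ,   0.        ,   1.        ]]), 'k1': -0.06632219495594342, 'R': array([[ 2.39638065e-01, -9.70861992e-01,  7.67851553e-04],
       [-9.37121983e-01, -2.31103174e-01,  2.61521914e-01],
       [-2.53724234e-01, -6.33901760e-02, -9.65197233e-01]]), 't': array([0.00351207, 0.57404794, 0.40692757])}
side [315.42323711 271.34541548]
scene [254.87592968 274.29053222]
```

View pics/w1.png

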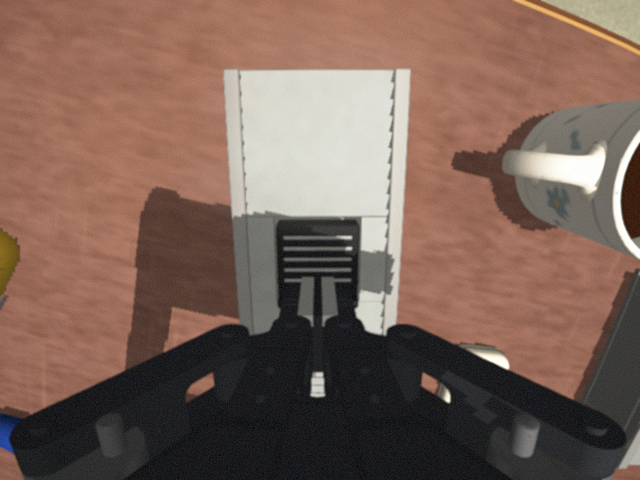

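Run:
```python
from bench import env
from h import *
m=np.load("w1.npz"); c,s=np.cos(np.radians(14)),np.sin(np.radians(14)); B=np.array([[c,s],[-s,c]])
s0=env.state();print(s0['time'],s0['ee_pos'],s0['ft_force'])
T=s0['ee_pos'][:2]
for n,uv,z in(("tab +x edge",[(278,222),(360,221)],.06),("tab +x edge base",[(278,222),(360,221)],.052),("box +x",[(225,70),(410,70)],.055),("rails mid",[(240,290),(395,290)],.055)):
    q=plane(m,uv,z)[:,:2]; print(n,q.round(4).tolist(),"rel TCP in box",((q-T)@B.T*1000).round(1).tolist(), np.degrees(np.arctan2(*(-(q[0]-q[1])*[1,1]))))
```

```text
2.6667 [0.57585399 0.14592775 0.09903382] [0.68744946 0.39014547 0.12195967]
tab +x edge [[0.5942, 0.1716], [0.6051, 0.1299]] rel TCP in box [[24.0, 20.5], [24.5, -22.6]] 165.42680801497522
tab +x edge base [[0.5922, 0.172], [0.6035, 0.1285]] rel TCP in box [[22.2, 21.4], [22.6, -23.6]] 165.42680801497534
box +x [[0.6618, 0.2138], [0.6837, 0.1253]] rel TCP in box [[99.9, 45.1], [99.7, -46.1]] 166.1246104737382
rails mid [[0.5488, 0.1846], [0.57, 0.0986]] rel TCP in box [[-16.9, 44.1], [-17.2, -44.5]] 166.15526373629942
```

TCP is over the pad to within a few mm and aligned with the box. Now I'll descend and let it settle just above the pad.

Request:
{"name": "step_arm", "arguments": {"series": [[0,0,-0.08,0,0,0,-1],[0,0,-0.16,0,0,0,-1],[0,0,-0.2,0,0,0,-1],[0,0,-0.2,0,0,0,-1],[0,0,-0.2,0,0,0,-1],[0,0,-0.2,0,0,0,-1],[0,0,-0.2,0,0,0,-1]]}}

```text
time: 3.25
ee_pos: [0.574, 0.1466, 0.0667]
tool_rot: [0.993, 0.121, 0.0, 0.0]
ft_force: [-0.4, 0.8, -0.6]
grip_width: -0.001
```

Request:
{"name": "step_arm", "arguments": {"series": [[0,0,-0.03,0,0,0,-1],[0,0,-0.06,0,0,0,-1],[0,0,-0.08,0,0,0,-1],[0,0,-0.09,0,0,0,-1],[0,0,-0.09,0,0,0,-1],[0,0,-0.09,0,0,0,-1],[0,0,-0.09,0,0,0,-1]]}}

```text
time: 3.83
ee_pos: [0.5743, 0.1466, 0.0534]
tool_rot: [0.993, 0.121, 0.001, 0.0]
ft_force: [1.2, -0.9, 5.0]
grip_width: 0.001
```

Force is 5 N and the tab is about 6.5 mm down. I'll press slightly more, then slide toward box -x.

Request:
{"name": "step_arm", "arguments": {"series": [[0,0,-0.01,0,0,0,-1],[0,0,-0.01,0,0,0,-1],[-0.03,-0.0075,-0.01,0,0,0,-1],[-0.06,-0.015,-0.01,0,0,0,-1],[-0.09,-0.0225,-0.01,0,0,0,-1],[-0.12,-0.03,-0.01,0,0,0,-1],[-0.15,-0.0375,-0.01,0,0,0,-1],[-0.18,-0.045,-0.01,0,0,0,-1],[-0.2,-0.05,-0.01,0,0,0,-1],[-0.2,-0.05,-0.01,0,0,0,-1],[-0.2,-0.05,-0.01,0,0,0,-1]]}}

```text
time: 4.75
ee_pos: [0.5439, 0.139, 0.052]
tool_rot: [0.993, 0.121, 0.0, 0.0]
ft_force: [-0.5, -0.1, 7.3]
grip_width: -0.001
```

Run:
```python
from bench import env
import cv2,numpy as np
s=env.state();print(s['ee_pos'],s['ft_force'])
p,d=env.capture("side");q,_=env.capture("wrist")
a=cv2.resize(p[230:350,240:400],(400,300));b=cv2.resize(q,(400,300))
cv2.imwrite("pics/c2.png",np.hstack([a,b])[:,:,::-1])
```

```text
[0.54393065 0.13897083 0.05200329] [-0.46810295 -0.14907602  7.28694637]
```

View pics/c2.png

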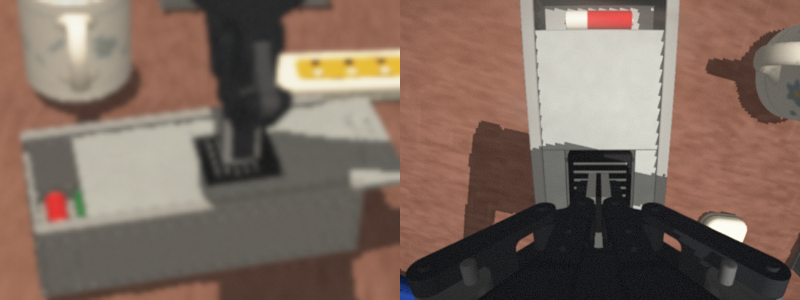

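The lid has opened about 30 mm, exposing a red cell at the +x end, and it follows the finger without slipping. Continuing.

Request:
{"name": "step_arm", "arguments": {"series": [[-0.03,-0.0075,0,0,0,0,-1],[-0.06,-0.015,0,0,0,0,-1],[-0.09,-0.0225,0,0,0,0,-1],[-0.12,-0.03,0,0,0,0,-1],[-0.15,-0.0375,0,0,0,0,-1],[-0.18,-0.045,0,0,0,0,-1],[-0.21,-0.0525,0,0,0,0,-1],[-0.24,-0.06,0,0,0,0,-1],[-0.27,-0.0675,0,0,0,0,-1],[-0.29,-0.0725,0,0,0,0,-1],[-0.3,-0.075,0,0,0,0,-1],[-0.3,-0.075,0,0,0,0,-1],[-0.3,-0.075,0,0,0,0,-1]]}}

```text
time: 5.93
ee_pos: [0.5005, 0.128, 0.0526]
tool_rot: [0.993, 0.121, 0.002, 0.0]
ft_force: [2.7, 1.0, 5.3]
grip_width: -0.001
```

Run:
```python
from bench import env
import cv2,numpy as np
s=env.state();print(s['ee_pos'],s['ft_force'])
p,d=env.capture("side");q,_=env.capture("wrist")
a=cv2.resize(p[230:350,240:400],(400,300));b=cv2.resize(q,(400,300))
cv2.imwrite("pics/c3.png",np.hstack([a,b])[:,:,::-1])
```

```text
[0.50049416 0.12799087 0.05256558] [2.69760189 0.98573893 5.27524459]
```

View pics/c3.png

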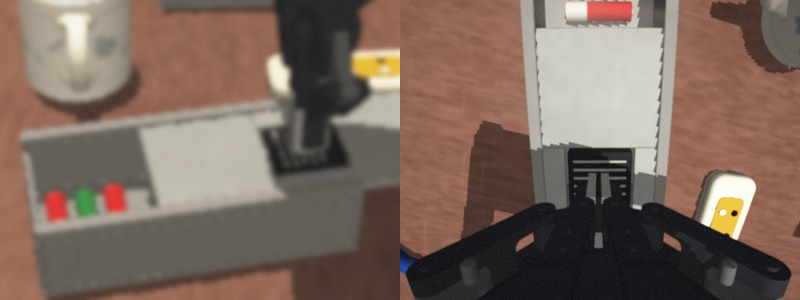

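TCP travel is 76 mm with about 3 N along the slide, so the lid is close to the stop. I'll nudge 3 mm further, then lift.

Request:
{"name": "step_arm", "arguments": {"series": [[-0.01,-0.0025,0,0,0,0,-1],[-0.02,-0.005,0,0,0,0,-1],[-0.02,-0.005,0,0,0,0,-1],[-0.02,-0.005,0.03,0,0,0,-1],[-0.02,-0.005,0.07,0,0,0,-1],[-0.02,-0.005,0.15,0,0,0,-1],[-0.02,-0.005,0.4,0,0,0,-1],[-0.02,-0.005,0.8,0,0,0,-1],[-0.02,-0.005,0.95,0,0,0,-1],[-0.02,-0.005,0.95,0,0,0,-1],[-0.02,-0.005,0.95,0,0,0,-1],[-0.02,-0.005,0.95,0,0,0,-1]]}}

```text
time: 7.03
ee_pos: [0.4945, 0.127, 0.1931]
tool_rot: [0.993, 0.121, -0.001, -0.0]
ft_force: [-0.0, -0.8, -2.0]
grip_width: -0.001
```

Run:
```python
from bench import env
from h import *
s=env.state();print(s['time'],s['ee_pos'],s['ft_force'])
p,d=env.capture("side");m=env.camera_model("side")
m2=env.camera_model("wrist");q,d2=env.capture("wrist");r,_=env.capture("scene")
np.savez("w4.npz",p=q,d=d2,**m2)
cv2.imwrite("pics/c4.png",np.vstack([np.hstack([cv2.resize(p[150:350,240:440],(400,300)),cv2.resize(r[180:360,170:410],(400,300))]),np.hstack([cv2.resize(q,(400,300)),np.zeros((300,400,3),np.uint8)])])[:,:,::-1])
cv2.imwrite("pics/w4.png",q[:,:,::-1])
c=np.radians(14);B=np.array([[np.cos(c),np.sin(c)],[-np.sin(c),np.cos(c)]])
for n,mm,dd in(("side",m,d),("wrist",m2,d2)):
    pp=p if n=="side" else q
    u,v,X=cloud(mm,dd); L=(X[:,:2]-[.5745,.148])@B.T*1000
    blk=(pp[v,u].max(1)<60)&(abs(L[:,1])<30)&(L[:,0]>-130)&(L[:,0]<40)&(X[:,2]>.045)&(X[:,2]<.075)
    print(n,blk.sum(),"tab local x range",np.percentile(L[blk,0],[2,50,98]) if blk.any() else 0,"z",np.percentile(X[blk,2],[10,50,90]) if blk.any() else 0)
```

```text
7.0333 [0.49451069 0.12700579 0.19314213] [-0.0304316  -0.82170378 -1.95056679]
side 404 tab local x range [-95.13534636 -81.54767599 -50.92926067] z [0.05416228 0.06037731 0.06562574]
wrist 1282 tab local x range [-96.57547753 -88.95012885 -51.78094336] z [0.05972147 0.06103256 0.06660156]
```

View pics/c4.png

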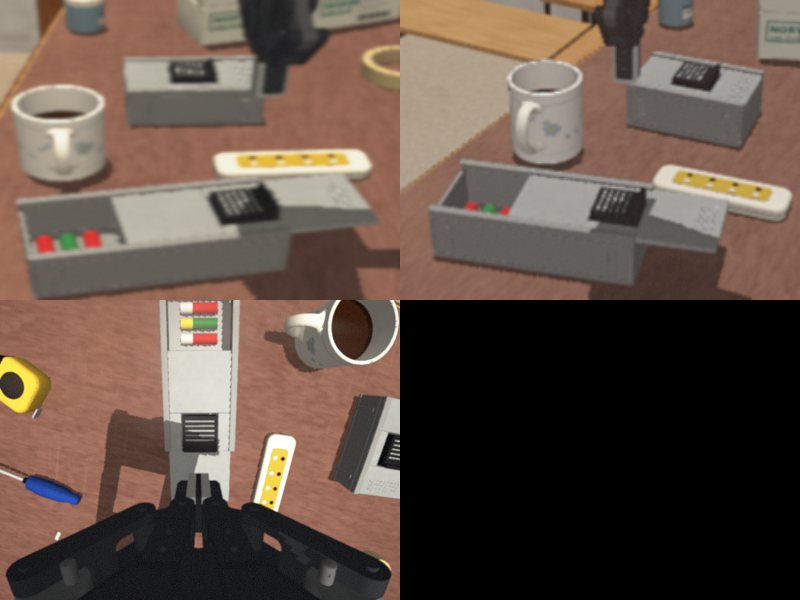

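The lid is open about 74 mm (tab +x edge went from about +22 to -51 mm in the box frame). The tab is up at z of about 60 mm, the short box is shut and the gripper is clear. I'll let the arm settle and hand in.

Request:
{"name": "step_arm", "arguments": {"series": [[0,0,0,0,0,0,-1],[0,0,0,0,0,0,-1],[0,0,0,0,0,0,-1]]}}

```text
time: 7.43
ee_pos: [0.4952, 0.127, 0.193]
tool_rot: [0.993, 0.121, -0.001, -0.0]
ft_force: [-0.3, 0.6, 0.8]
grip_width: -0.001
```

```bash
python3 -c "
from bench import env
s=env.state();print(s['time'],s['ee_pos'],s['ft_force']);print(env.sign_off())"
```

```text
7.4333 [0.49520597 0.12698945 0.19301076] [-0.25343988  0.5695097   0.82057725]
the job is handed in; nothing more can be done
None
```

The long box is open and the job is handed in at 7.4 s; no verdict was reported. With the fingers shut, I pressed its tab about 7 mm down (5 N before sliding, 7 N at most). I slid the lid toward box -x until it was near its stop, then lifted straight off.

Last checks before hand-in:
- **Long box lid:** the tab edge had moved about 73–75 mm and the cells are exposed. The last 3 mm nudge was not force-checked at the stop, so I can't say it reached the full 75 mm.
- **Long box tab:** it has sprung back up, with its top at about 60 mm above the table.
- **Short box:** it looks shut in the pictures; I did not measure it.
- **Gripper:** it is clear at z = 0.19 m, with the wrist force within noise (about 1 N).

One reading disagreed: the arm's measured position was a few mm off its commanded pose right after the approach. It settled before I pressed the tab.

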